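# Free the ratchet pawl and lower the press arm

### The arm

A 6-joint arm with a two-finger parallel gripper is mounted at the origin on the work surface. World frame = base frame: x ahead of the robot, y to its left, z up, the work surface at z = 0. Lengths are in m, angles in rad, forces in N, time in s.
With the tool pointing down it reaches from about 0.35 to 0.975 m from the base axis. Payload 4.9 kg.
Tool frame: the origin (TCP) lies between the finger pads; the fingertips stand 22 mm ahead of it and the grasp point (between the pads) lies 3 mm ahead of it; z points along the fingers, y is the line along which they close (so a half turn about z gives the same grasp; the last joint's range is limited). The gripper opens to 85 mm and grips with 20 to 120 N. Pads are 22 mm wide; open, the fingers measure 114 mm over their backs; the gripper's body (76 mm by 85 mm) begins 54 mm behind the grasp point. The pads swing forward as they close: fully open they stand 13 mm farther back than shut.
Start: joints at [1.104, 0.053, 1.613, -0, 1.476, -0.119], TCP at [0.213, 0.588, 0.253] pointing down, gripper open.
Joint ranges: [-3.01, 3.01], [-1.01, 2.22], [0.06, 2.58], [-1.02, 4.17], [0.09, 2.62], [-3.14, 3.14]. Speed limits (rad/s): [2.57, 2.57, 3.14, 3.14, 3.14, 3.14].

### API

Orientations are given as a unit quaternion [w, x, y, z].
In Python, from plant import state, grab_frame, get_calibration, job_done, recognise, regions_of gives the robot as it stands.
- The arm moves only by the tool apply_moves, never from a script. Its argument "targets" is a list of rows, each an object with "translation": the shift along the tool's x, y, z normalised to -1 to 1, where 1 is 100 mm, a list of three; "twist": the turn about the tool's z normalised to -1 to 1, where 1 is 0.1 rad; "hand": the opening, from 0 (shut) to 1 (fully open). A call has 1 to 8 rows; each row shifts and turns the commanded pose from where the row before left it, along the tool's axes as they then stand; what a row does not reach is not made up. A row lasts 1/10 s, in which the tool goes at most 50 mm and 8.59 degrees, less where a joint would pass 70% of its speed; a pose out of reach is approached as far as the arm can. A call with a number of a shift or a turn outside -1 to 1 is refused whole. A call with a gripper value outside its range is refused whole. The fingers move at their own pace and stop on an object; the grip force is fixed at half the most. Time passes only in rows, so rows that do not move let the fingers close. It gives the time, the measured TCP pose, the force, the opening and the grip force at its end, in the units of the state.
- state(): the state, without advancing time (a new reading comes with each control period).
- grab_frame(name): name is "scene" or "top" or "wrist"; returns the picture (400x640x3 uint8, red, green, blue); there is no depth.
- get_calibration(name): a dict with "camera_matrix" (3x3 intrinsics, pixels), "pose" (4x4, takes a point from camera to world coordinates). Camera axes: x right, y up, looking along -z (the intrinsics and any distortion apply to the point x, -y, -z); pixel columns grow to the right and rows downward; lengths in m; the calibration is good to about 2 mm. The wrist camera is an equidistant fisheye: a pixel r from the principal point sees the ray r / f radians off the axis. A picture is of the moment at which its call begins: read the wrist's pose just before it. get_calibration takes no time and is no camera call; for the wrist camera it gives the pose at the moment of the call.
- job_done(): hands the job in; it is judged then, once.
Trained networks look in the newest picture that a camera, given by its name, has taken for a name from the list of things; names that differ only in an ending like _2 or _b are one class to them, and where a whole thing is asked for, a point or a joint stands for the part that bears it (a point fixed in the world has none). Each returns a list of dicts, best first, with "score" (0 to 1); they miss things now and then, are a little off and sometimes report something else, mostly with a low value. They report only what shows in the picture. A call takes as long as a camera call. They do not tell look-alikes from the thing itself.
- recognise(camera, query): "point" ([x, y, z] in m, in world coordinates, good to about 4 mm: the middle of the surface that is visible of it).
- regions_of(camera, query): "pixels" (400x640 bool, what is visible of it).
The state is a dict: "time": time; "joint_pos": joint angles; "joint_vel": joint speeds; "joint_efforts": joint torques, N m; "tool_pos": TCP position; "tool_rot": TCP orientation; "contact_force": force on the tool from outside, world axes, zero at the start; "ft_torque": the same for the moment, N m; "gripper_width": opening from 0.0 (shut) to 1.0 (fully open); "grasp_force": force on a finger pad.
Only numpy, scipy, OpenCV 4.12 (cv2) and the standard library are available. Lean on these libraries where they do the work, as an engineer would, in place of code of your own. Each camera call takes 0.05 s, during which the arm holds its last target. There are 200 camera calls.

### The job

On the leatherworker's bench press the arm is held up by a ratchet. Press the pawl's thumb tab all the way down so that the pawl lies clear of the teeth, then push the arm down until its foot rests on the wooden block, and move away. Leave the pawl off and the block lying where it is, pick nothing up, and do not disturb the tools around.

Things in the scene. Friction and masses are not known exactly. Their poses are not given: they have to be found in the camera images.
- stand: Grey fixed base of the press: a plate 310 x 90 x 15 mm with upright lugs, the highest 148 mm at the arm's hinge. Origin on the table under the plate; x along the plate (from -140 to +170 mm), y across (+-45 mm), z up. The pawl's tab is at the -x end, the arm reaches out to +x, which points roughly to the robot's left (world +y)
- main_hinge (a point): Point on the arm's hinge axis, 130 mm above the table, fixed in the stand at x = -40 mm, y = 0. The axis is the stand's y axis
- press_arm (a joint): Angle of the arm, rad: 0 when raised 34 degrees above level, growing as it is pushed down; starts at 0 to 0.08. At 0.60 it is level and its foot rests on the block. While the pawl is engaged a tooth stops it near 0.13. The hinge is stiff: the arm stays where it is left, and goes down under about 2 to 4 N at the paddle
- paddle (a point): Centre of the top face of the wooden paddle at the arm's free end: 200 mm from the hinge along the arm, 10 mm above the line of the arm. The face is 66 mm long (along the arm), 52 mm wide and tilts with the arm. It moves on an arc about main_hinge, from about 250 mm above the table (raised) to 140 mm (foot on the block)
- pawl_pivot (a point): Point on the pawl's pivot axis (parallel to the stand's y axis), 70 mm above the table, fixed in the stand at x = -96 mm, y = 0
- pawl (a joint): Angle of the pawl, rad: 0 engaged in the teeth, growing as its tab is pressed down, stop at 0.34 (tab fully down). It clears the teeth above about 0.22. No spring: it stays where it is left by friction; the tab goes down under about 2 N
- pawl_tab (a point): Centre of the top face of the pawl's flat steel thumb tab, 44 mm long (stand's x) and 36 mm wide. It lies 82 mm outward (stand's -x) from pawl_pivot and about 125 mm above the table when engaged; pressed fully down it has sunk by about 30 mm and moved about 13 mm outward
- block: Loose maple block 70 x 60 x 45 mm (x, y, z) lying on the stand's plate under the arm's foot. Origin at the centre of its underside
- big_mallet: Loose bystander: mallet with a cork-coloured head standing head down, 242 mm tall, 84 mm across. Origin at the centre of its underside
- small_mallet: Loose bystander: smaller mallet of the same kind, 189 mm tall, 66 mm across. Origin at the centre of its underside
- dye_bottle: Loose bystander: amber bottle, 130 mm tall, 60 mm across. Origin at the centre of its underside
- awl: Loose bystander: awl with a dark wooden handle, lying, 160 mm long (its x), 26 mm high. Origin at the middle of its length on the table
- edge_tool: Loose bystander: edging tool with a wooden handle, lying, 157 mm long (its x), 26 mm high. Origin near the middle of its length on the table
- rivet_dish: Loose bystander: small brass bowl, 72 mm across, 28 mm high. Origin at the centre of its underside
- wax_tin: Loose bystander: flat round aluminium tin, 60 mm across, 32 mm high. Origin at the centre of its underside
- foot (a point): Centre of the underside of the arm's round rubber foot (40 mm across), 120 mm from the hinge along the arm and 70 mm below it. The arm is a dark steel bar 26 mm wide with a toothed steel wheel (66 mm radius over the teeth) round its hinge
There are look-alikes about, which are no part of the job. Of the things like the block, leave any that is pink or turquoise; of the rest the smaller one is meant.

How it is judged:
By the outcome, as a careful person would: the job done as asked, in the order asked, and still so for the second after the job is handed in, with the robot touching nothing.
It also fails if it takes over 42 s, if anything falls off the work surface, if the arm or the gripper's body presses on something with over 40 N, if the wrist force passes 120 N, or if a joint passes its speed limit or range.

## Working session

There is one attempt and no reset: what is moved stays moved. The work goes in short steps, Python scripts to look and compute and a tool call to move; the robot and the scene stay as the last step left them, time stands still between calls to the robot, and variables do not carry over. Pictures are saved under pics/ and viewed, at most 10 in all, crops included, and the job is handed in when it is done.

Besides the shell and the picture viewer there is one more tool, called by a JSON object that holds its "api" and its "payload", one argument or row to a line. apply_moves: Moves the arm, as the interface text tells. Its arguments: {"type":"object","properties":{"targets":{"type":"array"}},"required":["targets"]}

```bash
mkdir -p pics; ls; python3 - <<'E'
from plant import *
import cv2,numpy as np
s=state();print(s['time'],s['tool_pos'],s['tool_rot'],s['contact_force'],s['gripper_width'])
for c in ['scene','top']:
    im=grab_frame(c);cv2.imwrite(f'pics/{c}0.png',im[:,:,::-1])
    for q in ['stand','paddle','pawl_tab','block','press_arm','pawl','big_mallet','small_mallet','dye_bottle']:
        print(c,q,[(np.round(d['point'],3).tolist(),round(d['score'],2)) for d in recognise(c,q)[:4]])
E
```

```text
pics
0.0 [0.21272984 0.5870511  0.25204004] [-3.26951797e-04  1.73015284e-01  9.84918568e-01 -1.00979866e-03] [ 0.26635146 -0.81013666 -0.36521638] 1.0015062208435175
scene stand [([0.562, 0.013, 0.073], 0.6)]
scene paddle [([0.558, 0.066, 0.172], 0.9)]
scene pawl_tab [([0.568, -0.128, 0.127], 0.87)]
scene block [([0.338, -0.154, 0.067], 0.91), ([0.56, 0.108, 0.06], 0.87), ([0.468, 0.284, 0.068], 0.86), ([0.358, 0.062, 0.045], 0.7)]
scene press_arm [([0.557, 0.067, 0.172], 0.59)]
scene pawl [([0.561, -0.124, 0.123], 0.66), ([0.559, 0.013, 0.073], 0.62)]
scene big_mallet [([0.656, 0.376, 0.086], 0.84)]
scene small_mallet [([0.664, -0.36, 0.069], 0.77)]
scene dye_bottle [([0.452, 0.427, 0.078], 0.75)]
top stand [([0.545, 0.021, 0.127], 0.68)]
top paddle [([0.55, 0.094, 0.203], 0.82), ([0.651, -0.36, 0.074], 0.67)]
top pawl_tab [([0.56, -0.145, 0.125], 0.88)]
top block [([0.311, -0.157, 0.062], 0.9), ([0.443, 0.28, 0.069], 0.79), ([0.343, 0.061, 0.042], 0.58), ([0.53, 0.098, 0.058], 0.54)]
top press_arm [([0.448, -0.046, 0.037], 0.64)]
top pawl [([0.556, -0.143, 0.123], 0.85), ([0.547, 0.099, 0.198], 0.54)]
top big_mallet [([0.433, 0.087, 0.024], 0.73), ([0.548, 0.094, 0.202], 0.63), ([0.63, 0.37, 0.099], 0.59)]
top small_mallet [([0.65, -0.362, 0.07], 0.7)]
top dye_bottle [([0.671, -0.068, 0.015], 0.4)]
```

View pics/scene0.png

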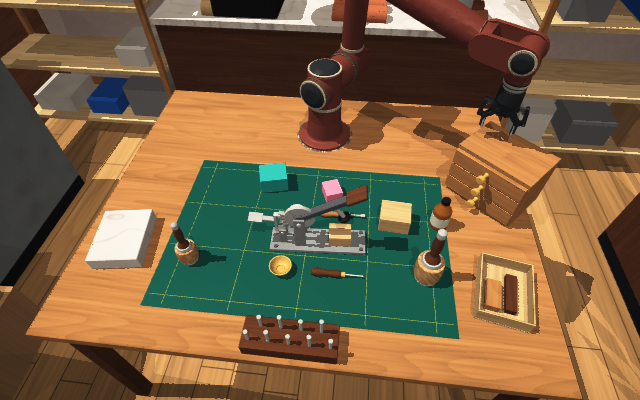

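View pics/top0.png

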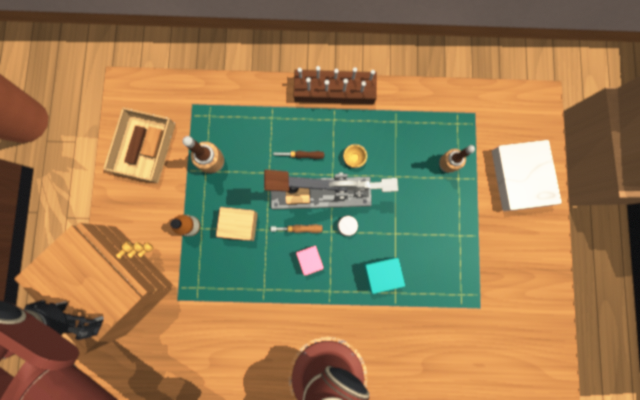

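The mat shows the press with its block on the plate (scene ~340,232; the larger maple block stands apart). In the scene view the tab is at ~(258,217) and the paddle at ~(356,195). In the top view they are at ~(390,185) and ~(276,181).

```bash
cat > h.py <<'E'
from plant import *
import cv2,numpy as np
def ray(cam,px):
    c=get_calibration(cam);K=np.array(c['camera_matrix']);P=np.array(c['pose'])
    d=np.linalg.solve(K,[px[0],px[1],1.]);d=P[:3,:3]@[d[0],-d[1],-d[2]]
    return P[:3,3],d/np.linalg.norm(d)
def atz(cam,px,z):
    o,d=ray(cam,px);return o+d*(z-o[2])/d[2]
def proj(cam,p):
    c=get_calibration(cam);K=np.array(c['camera_matrix']);P=np.array(c['pose'])
    q=P[:3,:3].T@(np.asarray(p)-P[:3,3]);q=K@[q[0],-q[1],-q[2]];return q[:2]/q[2]
def tri(ps):
    A=np.zeros((3,3));b=np.zeros(3)
    for cam,px in ps:
        o,d=ray(cam,px);M=np.eye(3)-np.outer(d,d);A+=M;b+=M@o
    return np.linalg.solve(A,b)
E
python3 - <<'E'
from h import *
print({k:v for k,v in get_calibration('top').items()})
crops=[]
for c in ['scene','top']:
    im=grab_frame(c)[:,:,::-1].copy()
    for q,col in [('pawl_tab',(0,0,255)),('paddle',(0,255,0)),('stand',(255,0,0)),('block',(0,255,255))]:
        for r in regions_of(c,q)[:4]:
            m=r['pixels'];ys,xs=np.nonzero(m)
            print(c,q,round(r['score'],2),m.sum(),xs.mean().round(1),ys.mean().round(1),cv2.minAreaRect(np.c_[xs,ys].astype(np.float32)))
            cs,_=cv2.findContours(m.astype(np.uint8),0,1);
    x0,y0=(235,170) if c=='scene' else (255,150)
    crops.append(cv2.resize(im[y0:y0+95,x0:x0+150],None,fx=5,fy=3.1*5/3.1,interpolation=2))
cv2.imwrite('pics/cs.png',crops[0]);cv2.imwrite('pics/ct.png',crops[1])
E
```

```text
{'camera_matrix': array([[366.64553778,   0.        , 321.46676987],
       [  0.        , 366.64553778, 199.90868235],
       [  0.        ,   0.        ,   1.        ]]), 'pose': array([[ 0.02789493,  0.99141762, -0.12772225,  0.38312018],
       [-0.99951922,  0.02939381,  0.00986534,  0.04389066],
       [ 0.01353491,  0.12738565,  0.99176091,  1.14177456],
       [ 0.        ,  0.        ,  0.        ,  1.        ]])}
scene pawl_tab 0.58 3539 312.9 226.5 ((314.45977783203125, 231.0137939453125), (66.48773956298828, 121.9619140625), 76.7872543334961)
scene pawl_tab 0.57 285 265.8 218.6 ((266.5, 220.5), (35.0, 17.0), 0.0)
scene paddle 0.65 1385 324.4 208.3 ((325.50323486328125, 211.8864288330078), (30.04210662841797, 92.83770751953125), 74.26799011230469)
scene stand 0.96 3626 314.0 226.8 ((308.0, 219.5), (69.0, 118.0), 90.0)
scene block 0.94 760 273.2 177.2 ((273.42083740234375, 177.20791625976562), (27.761537551879883, 28.06005096435547), 84.2894058227539)
scene block 0.9 334 331.2 189.7 ((331.3000183105469, 189.39999389648438), (19.922346115112305, 18.024980545043945), 71.56504
[... 392 characters left out ...]
71582), 6.340191841125488)
top paddle 0.5 303 347.3 225.1 ((347.5, 225.0), (18.0, 19.0), 90.0)
top paddle 0.37 3178 322.9 189.2 ((329.83172607421875, 191.6962432861328), (133.7309112548828, 38.77745056152344), 3.1363584995269775)
top stand 0.56 3185 323.2 189.2 ((330.5, 188.5), (39.0, 133.0), 90.0)
top block 0.76 308 298.5 196.6 ((297.5, 195.5), (15.0, 23.0), 90.0)
top block 0.75 154 304.5 227.9 ((296.5, 227.5), (5.0, 47.0), 90.0)
top block 0.68 497 309.5 260.0 ((309.5000305175781, 260.0000305175781), (24.981990814208984, 20.55480194091797), 71.56504821777344)
top block 0.56 1078 236.6 223.4 ((236.95120239257812, 223.43902587890625), (38.87190246582031, 28.712200164794922), 6.34019136428833)
```

View pics/cs.png

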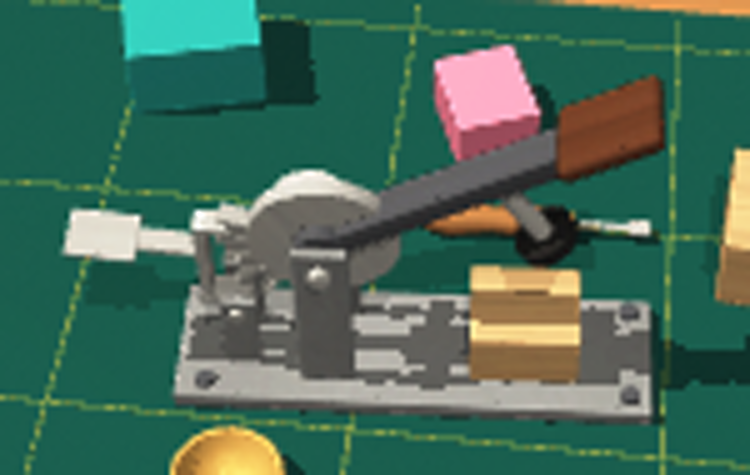

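View pics/ct.png

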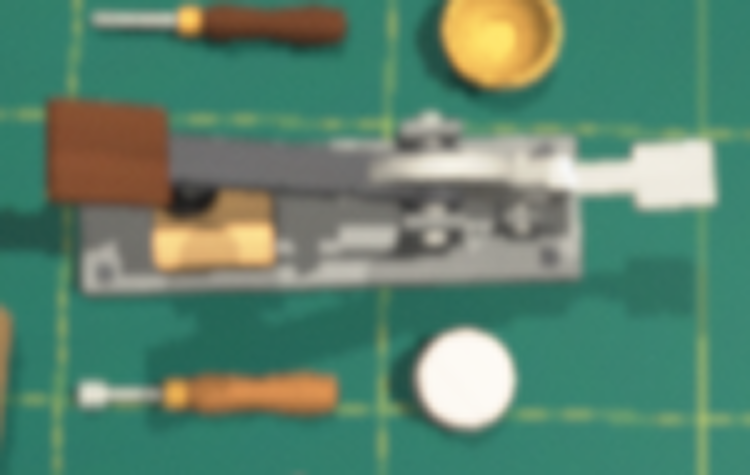

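```bash
cat > fit.py <<'E'
from h import *
from scipy.optimize import least_squares
def S(x,y,z,p): c,s=np.cos(p[2]),np.sin(p[2]);return np.array([p[0]+c*x-s*y,p[1]+s*x+c*y,z])
def padl(q,a=.2,off=.01):
    e=np.deg2rad(34)-q; return (-.04+a*np.cos(e)-off*np.sin(e),0,.13+a*np.sin(e)+off*np.cos(e))
E
python3 - <<'E'
from fit import *
sc=lambda u,v:('scene',np.array([235+u/5-.4,170+v/5-.4]))
tp=lambda u,v:('top',np.array([255+u/5-.4,150+v/5-.4]))
obs=[(sc(177,393),(-.14,-.045,.015)),(sc(653,410),(.17,-.045,.015)),(sc(190,288),(-.14,.045,.015)),(sc(650,303),(.17,.045,.015)),
(tp(82,291),(.17,.045,.015)),(tp(580,276),(-.14,.045,.015)),(tp(577,138),(-.14,-.045,.015)),
(sc(104,234),(-.178,0,.125)),(tp(675,175),(-.178,0,.125)),(tp(108,151),'pad')]
def f(p): return np.concatenate([proj(o[0],S(*(padl(p[3]) if m=='pad' else m),p))-o[1] for o,m in obs])
r=least_squares(f,[.55,.03,1.57,0],loss='soft_l1');print(r.x,np.round(f(r.x).reshape(-1,2),1).tolist())
p=r.x;print('tab',S(-.178,0,.125,p),'tri',tri([sc(104,234),tp(675,175)]),'tabdown',S(-.191,0,.095,p),'paddle',S(*padl(p[3]),p),'lvl',S(*padl(.6),p))
print('pad corners crop scene',[np.round((proj('scene',S(*(np.array(padl(p[3],a))+[0,b,0]),p))-[235,170])*5).tolist() for a in(.167,.233) for b in (-.026,.026)])
s=state();print(s['time'])
from scipy.spatial.transform import Rotation as R
q=s['tool_rot'];print(R.from_quat([q[1],q[2],q[3],q[0]]).as_matrix().round(3))
E
```

```text
[0.55259168 0.02154245 1.62786487 0.06254356] [[-1.1, 0.9], [0.3, 1.5], [-0.0, -0.6], [0.3, 0.0], [-0.4, 0.3], [0.3, 0.6], [-0.5, -0.4], [-0.5, 0.1], [-0.3, 0.2], [0.2, 0.5]]
tab [ 0.56274437 -0.15616778  0.125     ] tri [ 0.56285952 -0.15557104  0.12619347] tabdown [ 0.56348586 -0.16914661  0.095     ] paddle [0.54532448 0.14874575 0.23988016] lvl [0.54346216 0.18134341 0.13868218]
pad corners crop scene [[555.0, 181.0], [556.0, 112.0], [661.0, 146.0], [659.0, 76.0]]
1.5
[[-0.94   0.341 -0.   ]
 [ 0.341  0.94  -0.   ]
 [ 0.    -0.    -1.   ]]
```

{"api": "apply_moves", "payload": {
  "targets": [
    {"translation":[0,0,-0.5],"twist":-0.9,"hand":0},
    {"translation":[0,0,-0.5],"twist":-0.9,"hand":0},
    {"translation":[0,0,-0.3],"twist":-0.9,"hand":0},
    {"translation":[0,0,0],"twist":-0.9,"hand":0},
    {"translation":[0,0,0],"twist":-0.45,"hand":0}
  ]
}}

```text
time: 2.0
tool_pos: [0.2132, 0.588, 0.3858]
tool_rot: [0.001, -0.03, 1.0, 0.002]
contact_force: [-0.0, -0.4, -1.3]
gripper_width: 0.144
grasp_force: 0.0
```

```bash
cat > d.py <<'E'
import sys
from fit import *
from scipy.spatial.transform import Rotation as R
s=state();q=s['tool_rot'];M=R.from_quat([q[1],q[2],q[3],q[0]]).as_matrix()
print('t',s['time'],'pos',s['tool_pos'].round(4),'F',np.round(s['contact_force'],1),'w',round(s['gripper_width'],2),'yaw',np.degrees(np.arctan2(M[1,1],M[0,1])).round(1))
if len(sys.argv)>3: print('delta tool mm',((M.T@(np.array(sys.argv[1:4],float)-s['tool_pos']))*1000).round(1))
E
python3 d.py .563 -.157 .370
```

```text
t 2.0 pos [0.2132 0.588  0.3858] F [-0.  -0.4 -1.3] w 0.14 yaw 93.4
delta tool mm [-304.6 -764.7   13.8]
```

{"api": "apply_moves", "payload": {
  "targets": [
    {"translation":[-0.18,-0.45,0],"twist":0,"hand":0},
    {"translation":[-0.18,-0.45,0],"twist":0,"hand":0},
    {"translation":[-0.18,-0.45,0],"twist":0,"hand":0},
    {"translation":[-0.18,-0.45,0],"twist":0,"hand":0},
    {"translation":[-0.18,-0.45,0],"twist":0,"hand":0},
    {"translation":[-0.18,-0.45,0],"twist":0,"hand":0},
    {"translation":[-0.18,-0.45,0],"twist":0,"hand":0},
    {"translation":[-0.18,-0.45,0],"twist":0,"hand":0}
  ]
}}

```text
time: 2.8
tool_pos: [0.3777, 0.2346, 0.3836]
tool_rot: [0.001, -0.029, 1.0, 0.0]
contact_force: [0.8, -0.2, 0.3]
gripper_width: -0.005
grasp_force: 0.0
```

{"api": "apply_moves", "payload": {
  "targets": [
    {"translation":[-0.18,-0.45,0],"twist":0,"hand":0},
    {"translation":[-0.18,-0.45,0],"twist":0,"hand":0},
    {"translation":[-0.18,-0.45,0],"twist":0,"hand":0},
    {"translation":[-0.18,-0.45,0],"twist":0,"hand":0},
    {"translation":[-0.18,-0.45,0],"twist":0,"hand":0},
    {"translation":[-0.18,-0.45,0],"twist":0,"hand":0},
    {"translation":[-0.18,-0.45,0],"twist":0,"hand":0},
    {"translation":[0,0,0],"twist":0,"hand":0}
  ]
}}

```text
time: 3.6
tool_pos: [0.5222, -0.0754, 0.3821]
tool_rot: [-0.001, -0.025, 1.0, -0.0]
contact_force: [-0.3, 0.1, -0.6]
gripper_width: -0.004
grasp_force: 0.0
```

```bash
python3 d.py .563 -.160 .170
```

```text
t 3.6 pos [ 0.5222 -0.0754  0.3821] F [-0.3  0.1 -0.6] w -0.0 yaw 92.9
delta tool mm [-36.8 -86.3 212.1]
```

{"api": "apply_moves", "payload": {
  "targets": [
    {"translation":[-0.18,-0.43,0],"twist":0,"hand":0},
    {"translation":[-0.18,-0.43,0],"twist":0,"hand":0},
    {"translation":[0,0,0.45],"twist":0,"hand":0},
    {"translation":[0,0,0.45],"twist":0,"hand":0},
    {"translation":[0,0,0.45],"twist":0,"hand":0},
    {"translation":[0,0,0.45],"twist":0,"hand":0},
    {"translation":[0,0,0.1],"twist":0,"hand":0},
    {"translation":[0,0,0],"twist":0,"hand":0}
  ]
}}

```text
time: 4.4
tool_pos: [0.561, -0.1538, 0.1916]
tool_rot: [-0.002, -0.029, 1.0, 0.001]
contact_force: [-0.7, 0.6, 1.3]
gripper_width: 0.003
grasp_force: 0.0
```

```bash
python3 - <<'E'
from h import *
im=grab_frame('scene')[:,:,::-1]
cv2.imwrite('pics/s2.png',cv2.resize(im[130:260,220:390],None,fx=4,fy=4,interpolation=2))
E
python3 d.py .563 -.160 .147
```

```text
t 4.45 pos [ 0.5625 -0.1546  0.1945] F [-0.2  0.1  1.9] w -0.0 yaw 93.3
delta tool mm [-0.2 -5.5 47.5]
```

View pics/s2.png

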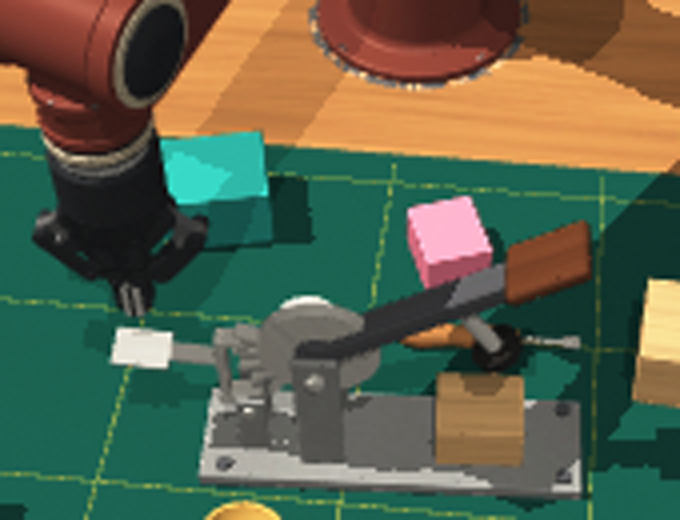

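{"api": "apply_moves", "payload": {
  "targets": [
    {"translation":[0,-0.05,0.2],"twist":0,"hand":0},
    {"translation":[0,0,0.2],"twist":0,"hand":0},
    {"translation":[0,0,0.08],"twist":0,"hand":0},
    {"translation":[0,-0.04,0.08],"twist":0,"hand":0},
    {"translation":[0,-0.04,0.08],"twist":0,"hand":0},
    {"translation":[0,0,0],"twist":0,"hand":0}
  ]
}}

```text
time: 5.05
tool_pos: [0.5632, -0.1685, 0.1297]
tool_rot: [0.001, -0.028, 1.0, -0.0]
contact_force: [-0.5, 0.2, -0.0]
gripper_width: -0.006
grasp_force: 0.0
```

{"api": "apply_moves", "payload": {
  "targets": [
    {"translation":[0,-0.02,0.06],"twist":0,"hand":0},
    {"translation":[0,0,0.04],"twist":0,"hand":0},
    {"translation":[0,0,0],"twist":0,"hand":0}
  ]
}}

```text
time: 5.35
tool_pos: [0.563, -0.1701, 0.1191]
tool_rot: [0.0, -0.028, 1.0, -0.0]
contact_force: [0.3, -0.9, 1.4]
gripper_width: -0.001
grasp_force: 0.6
```

```bash
python3 - <<'E'
from h import *
im=grab_frame('scene')[:,:,::-1]
cv2.imwrite('pics/s3.png',cv2.resize(im[160:260,225:345],None,fx=5,fy=5,interpolation=2))
E
python3 d.py
```

```text
t 5.4 pos [ 0.5629 -0.1698  0.1192] F [ 0.1 -1.7  1.1] w 0.0 yaw 93.3
```

View pics/s3.png

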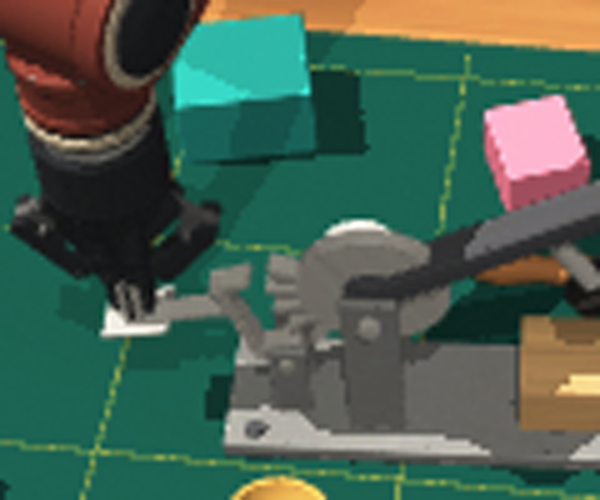

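The tab is going down under the fingertips (crop ~135,315) and the pawl nose is already off the teeth (~235,280). I'll press on to the stop.

{"api": "apply_moves", "payload": {
  "targets": [
    {"translation":[0,0,0.04],"twist":0,"hand":0},
    {"translation":[0,0,0.03],"twist":0,"hand":0},
    {"translation":[0,0,0],"twist":0,"hand":0}
  ]
}}

```text
time: 5.7
tool_pos: [0.5637, -0.1701, 0.117]
tool_rot: [0.0, -0.029, 1.0, -0.0]
contact_force: [-8.8, 2.1, 21.2]
gripper_width: 0.001
grasp_force: 10.3
```

{"api": "apply_moves", "payload": {
  "targets": [
    {"translation":[0,0,-0.25],"twist":0,"hand":0},
    {"translation":[0,0,-0.5],"twist":0,"hand":0},
    {"translation":[0,0,-0.5],"twist":0,"hand":0},
    {"translation":[0,0,-0.5],"twist":0,"hand":0},
    {"translation":[0,0,-0.45],"twist":0,"hand":0},
    {"translation":[0,0,0],"twist":0,"hand":0}
  ]
}}

```text
time: 6.3
tool_pos: [0.5653, -0.1702, 0.3414]
tool_rot: [0.006, -0.029, 1.0, -0.003]
contact_force: [0.9, 0.7, 0.1]
gripper_width: 0.005
grasp_force: 0.0
```

```bash
python3 - <<'E'
from fit import *
p=[0.55259168,0.02154245,1.62786487]
for q in (.06,.2,.33,.46,.6,.62):
    x,_,z=padl(q);e=np.deg2rad(34)-q;print(q,'standx',round(x,4),'tcp',S(x,0,z+.022+.0145*np.tan(e),p).round(4))
im=grab_frame('scene')[:,:,::-1]
cv2.imwrite('pics/s4.png',cv2.resize(im[160:260,225:345],None,fx=5,fy=5,interpolation=2))
E
python3 d.py .5453 .1487 .31
```

```text
0.06 standx 0.1271 tcp [0.5453 0.1485 0.2709]
0.2 standx 0.1409 tcp [0.5446 0.1622 0.2439]
0.33 standx 0.1505 tcp [0.544  0.1718 0.2176]
0.46 standx 0.1569 tcp [0.5436 0.1782 0.1905]
0.6 standx 0.1601 tcp [0.5435 0.1813 0.1606]
0.62 standx 0.1602 tcp [0.5435 0.1815 0.1563]
t 6.35 pos [ 0.5643 -0.1698  0.3371] F [ 0.7  0.4 -0.3] w 0.0 yaw 93.3
delta tool mm [  0.8 319.2  26.1]
```

View pics/s4.png

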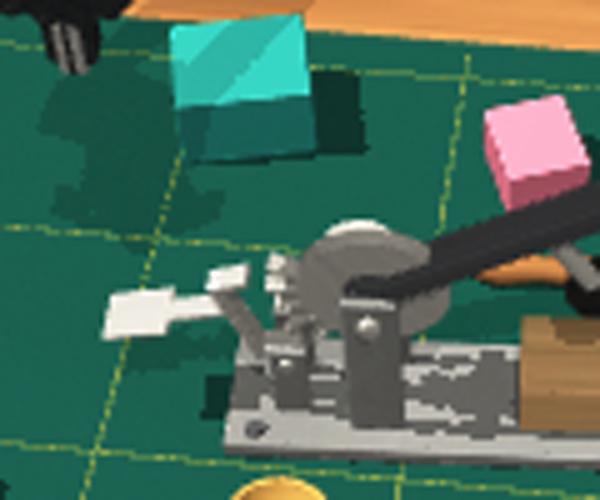

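The tab stays down (crop ~140,313) and the pawl is clear of the teeth. Next is the move over the paddle.

{"api": "apply_moves", "payload": {
  "targets": [
    {"translation":[0,0.45,0],"twist":0,"hand":0},
    {"translation":[0,0.45,0],"twist":0,"hand":0},
    {"translation":[0,0.45,0],"twist":0,"hand":0},
    {"translation":[0,0.45,0],"twist":0,"hand":0},
    {"translation":[0,0.45,0],"twist":0,"hand":0},
    {"translation":[0,0.45,0],"twist":0,"hand":0},
    {"translation":[0,0.45,0],"twist":0,"hand":0},
    {"translation":[0,0,0],"twist":0,"hand":0}
  ]
}}

```text
time: 7.15
tool_pos: [0.5431, 0.1494, 0.3296]
tool_rot: [-0.002, -0.032, 0.999, 0.001]
contact_force: [0.8, -0.2, 0.1]
gripper_width: -0.0
grasp_force: 0.0
```

```bash
python3 - <<'E'
from fit import *
p=[0.55259168,0.02154245,1.62786487]
print('tab obs 252.6,222.2; model down/up')
for a in (0,.22,.28,.34):
    c,s=np.cos(a),np.sin(a); print(a,proj('scene',S(-.096-.082*c-.055*s,0,.07+.055*c-.082*s,p)).round(1))
E
python3 d.py .5453 .1487 .285
```

```text
tab obs 252.6,222.2; model down/up
0 [254.9 216.5]
0.22 [252.5 220.2]
0.28 [252.2 221.3]
0.34 [251.9 222.4]
t 7.15 pos [0.5431 0.1494 0.3296] F [ 0.8 -0.2  0.1] w -0.0 yaw 93.7
delta tool mm [-2.4 -1.  44.5]
```

{"api": "apply_moves", "payload": {
  "targets": [
    {"translation":[-0.02,0,0.3],"twist":0,"hand":0},
    {"translation":[0,0,0.2],"twist":0,"hand":0},
    {"translation":[0,0,0.1],"twist":0,"hand":0},
    {"translation":[0,0.05,0.09],"twist":0,"hand":0},
    {"translation":[0,0.045,0.09],"twist":0,"hand":0},
    {"translation":[0,0.04,0.09],"twist":0,"hand":0},
    {"translation":[0,0,0],"twist":0,"hand":0}
  ]
}}

```text
time: 7.85
tool_pos: [0.5459, 0.1591, 0.2442]
tool_rot: [-0.0, -0.029, 1.0, 0.0]
contact_force: [0.1, 0.2, -0.5]
gripper_width: -0.003
grasp_force: 0.0
```

```bash
python3 d.py .544 .1718 .2176
```

```text
t 7.85 pos [0.5459 0.1591 0.2442] F [ 0.1  0.2 -0.5] w -0.0 yaw 93.3
delta tool mm [ 1.2 12.8 26.7]
```

{"api": "apply_moves", "payload": {
  "targets": [
    {"translation":[0.01,0.05,0.09],"twist":0,"hand":0},
    {"translation":[0,0.04,0.09],"twist":0,"hand":0},
    {"translation":[0,0.03,0.09],"twist":0,"hand":0},
    {"translation":[0,0.03,0.09],"twist":0,"hand":0},
    {"translation":[0,0.02,0.09],"twist":0,"hand":0},
    {"translation":[0,0.02,0.09],"twist":0,"hand":0}
  ]
}}

```text
time: 8.45
tool_pos: [0.544, 0.1779, 0.1907]
tool_rot: [0.0, -0.029, 1.0, 0.0]
contact_force: [1.1, 0.7, 2.3]
gripper_width: 0.001
grasp_force: 1.3
```

```bash
python3 - <<'E'
from h import *
im=grab_frame('scene')[:,:,::-1]
cv2.imwrite('pics/s5.png',cv2.resize(im[150:260,235:395],None,fx=5,fy=5,interpolation=2))
E
python3 d.py .5435 .1813 .1606
```

```text
t 8.5 pos [0.543  0.1778 0.1887] F [0.8 0.1 0.3] w -0.0 yaw 93.3
delta tool mm [-0.8  3.4 28.1]
```

View pics/s5.png

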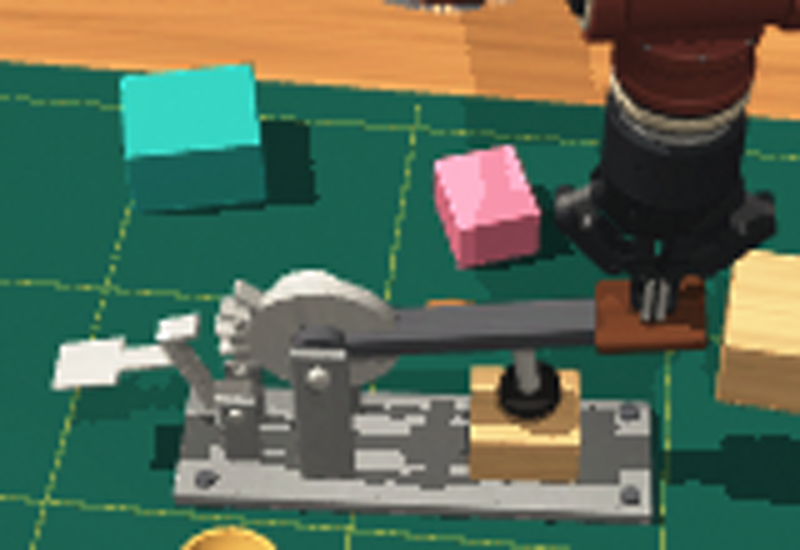

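The paddle is nearly level under the fingertips (crop ~650,310), the foot is just above the block, and the pawl is still down. Next, the last stretch.

{"api": "apply_moves", "payload": {
  "targets": [
    {"translation":[0,0.02,0.07],"twist":0,"hand":0},
    {"translation":[0,0.01,0.07],"twist":0,"hand":0},
    {"translation":[0,0,0.06],"twist":0,"hand":0},
    {"translation":[0,0,0.05],"twist":0,"hand":0},
    {"translation":[0,0,0.03],"twist":0,"hand":0},
    {"translation":[0,0,0],"twist":0,"hand":0}
  ]
}}

```text
time: 9.1
tool_pos: [0.5436, 0.1802, 0.1625]
tool_rot: [-0.0, -0.029, 1.0, -0.0]
contact_force: [0.2, -1.6, 0.7]
gripper_width: 0.001
grasp_force: 0.0
```

{"api": "apply_moves", "payload": {
  "targets": [
    {"translation":[0,0,0.03],"twist":0,"hand":0},
    {"translation":[0,0,0.02],"twist":0,"hand":0},
    {"translation":[0,0,0],"twist":0,"hand":0}
  ]
}}

```text
time: 9.4
tool_pos: [0.544, 0.1802, 0.162]
tool_rot: [-0.0, -0.029, 1.0, -0.0]
contact_force: [-9.1, -2.5, 17.0]
gripper_width: -0.002
grasp_force: 8.3
```

{"api": "apply_moves", "payload": {
  "targets": [
    {"translation":[0,0,-0.06],"twist":0,"hand":0},
    {"translation":[0,0,-0.3],"twist":0,"hand":0},
    {"translation":[0,0,-0.5],"twist":0,"hand":0},
    {"translation":[0,0,-0.5],"twist":0,"hand":0},
    {"translation":[0,0,-0.5],"twist":0,"hand":0},
    {"translation":[0,0,0],"twist":0,"hand":0},
    {"translation":[0,0,0],"twist":0,"hand":0}
  ]
}}

```text
time: 10.1
tool_pos: [0.5445, 0.1803, 0.3461]
tool_rot: [0.002, -0.028, 1.0, 0.0]
contact_force: [0.7, -0.0, 0.4]
gripper_width: 0.002
grasp_force: 0.0
```

```bash
python3 - <<'E'
from h import *
im=grab_frame('scene')[:,:,::-1]
cv2.imwrite('pics/s6.png',cv2.resize(im[150:260,235:395],None,fx=5,fy=5,interpolation=2))
E
python3 d.py
```

```text
t 10.15 pos [0.5438 0.1801 0.3436] F [-0.3  0.4 -1.1] w 0.0 yaw 93.3
```

View pics/s6.png

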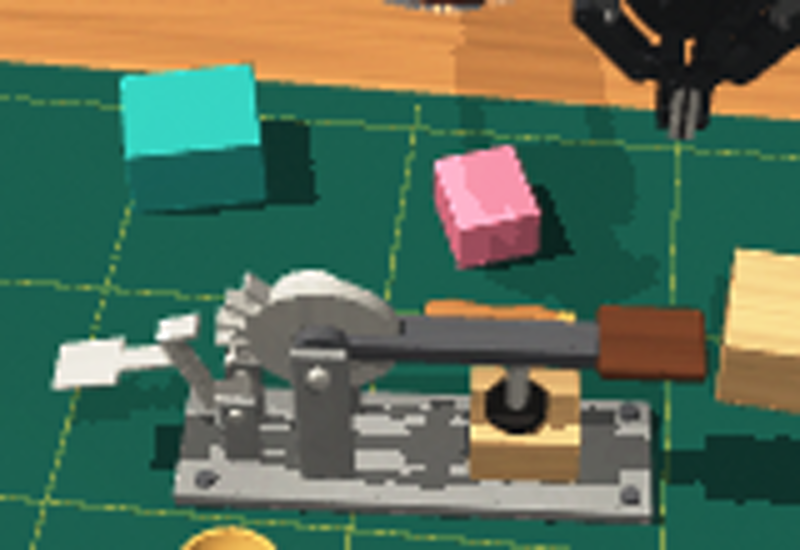

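The arm is level with its foot on the block (crop ~517,405). The pawl's tab is down at ~(90,363) and clear of the teeth, the block hasn't moved, and the gripper is clear.

```bash
python3 -c "
from plant import job_done;print(job_done())"
```

```text
the job is handed in; nothing more can be done
None
```

The job is handed in at about 10 s of the 42 s: the pawl tab is fully down and clear of the teeth, the press arm's foot rests on the block, which hasn't moved, and the gripper is clear, with no tools touched.

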